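Seat and clamp a frame spacer in its vee cradle

ROBOT

A 6-joint arm with a two-finger parallel gripper is mounted at the origin on the work surface. World frame = base frame: x ahead of the robot, y to its left, z up, the work surface at z = 0. Lengths are in m, angles in degrees, forces in N, time in s.
With the tool pointing down it reaches from about 0.35 to 0.875 m from the base axis. Payload 4.2 kg.
Tool frame: the origin (TCP) lies on the centre line of the jaws, within the pads' length; the fingertips stand 14 mm ahead of it and the grasp point (between the pads) lies 5 mm behind it; z points along the fingers, x is the direction in which the jaws open and shut, and the axes are right-handed (so a half turn about z gives the same grasp; the last joint's range is limited). The gripper opens to 87 mm and grips with 3 to 60 N. Pads are 19 mm wide; open, the fingers measure 117 mm over their backs; the gripper's body (75 mm by 190 mm) begins 51 mm behind the grasp point.
Start: joints at [-60.756, 22.042, 0.453, 0, -68.411, -14.817], TCP at [0.156, -0.605, 0.237] pointing down, gripper open.
Joint ranges: [-179.83, 179.83], [-69.29, 118.12], [-61.27, 80.66], [-181.25, 117.63], [-171.15, -9.14], [-177.46, 177.46]. Speed limits (degrees/s): [159.86, 159.86, 180, 180, 180, 180].

INTERFACE

Orientations are given as a 3x3 rotation matrix whose columns are the frame's x, y, z axes.
In Python, from plant import monitor, viewer, job gives the robot as it stands. The module is installed in compiled form; this text tells all that it offers.
- The arm moves only by the tool jog_arm, never from a script. Its argument "targets" is a list that holds one entry, the list of rows, each a list of 7 numbers: the shift along the world's x, y, z in cm, then the turn, a rotation vector about the world's x, y, z in degrees, then the finger opening in cm, from 0 to 8.7. A call has 1 to 10 rows; each row is the pose to reach, as a shift and turn from the pose commanded when the call began; what a row does not reach only later rows make up. A row lasts 1/12 s, in which the tool goes at most 41.7 mm and 7.16 degrees, less where a joint would pass 70% of its speed; a pose out of reach is approached as far as the arm can. A call with a gripper value outside its range is refused whole. The fingers move at their own pace and stop on an object; the grip force is fixed at half the most. Time passes only in rows, so rows that repeat a pose let the fingers close. It gives the time, the measured TCP pose, the force and the opening at its end, in the units of the state.
- monitor.get_obs(): the state, without advancing time (a new reading comes with each control period).
- viewer.capture(name): name is "scene" or "side" or "wrist"; returns a dict with "image" (420x560x3 uint8, red, green, blue), "fx", "fy", "cx", "cy" (pixels), "T" (4x4, takes a point from camera to world coordinates); the wrist camera has in their place "hand_eye" (4x4, takes a point from camera to tool coordinates, whose origin is the TCP and whose axes are the tool frame's). Camera axes: x right, y up, looking along -z (the intrinsics and any distortion apply to the point x, -y, -z); pixel columns grow to the right and rows downward; lengths in m; the calibration is good to about 2 mm. A picture is of the moment at which its call begins: read the wrist's pose just before it. There is no depth.
- job.job_done(): hands the job in, once; it reports no verdict.
The state is a dict: "clock": time; "q": joint angles; "joint_vel": joint speeds; "joint_torque": joint torques, N m; "ee_pos": TCP position; "tcp_rot": TCP orientation; "wrist_force": force on the tool from outside, world axes, zero at the start; "moment": the same for the moment, N m; "opening": opening from 0.0 (shut) to 1.0 (fully open).
Only numpy, scipy, OpenCV 4.12 (cv2) and the standard library are available. Lean on these libraries where they do the work, as an engineer would, in place of code of your own. Each camera call takes 0.05 s, during which the arm holds its last target. There are 200 camera calls.

TASK

Roll the brass frame spacer across the deck of the fixture, without lifting it off, until it drops into the vee cradle, and take the hand away so that it centres itself. Then gently push it endways along the vee until its end is fully home against the steel end stop, and only then press the clamp's black knob down until the pad holds the spacer firmly. Never lean hard on the spacer or the clamp, leave the fitting, the screwdriver and the hub alone, and take the hand away at the end.

Things in the scene. Friction and masses are not known exactly. Their poses are not given: they have to be found in the camera images.
- tube: The spacer: plain brass-coloured round bar with bare metal end bands, 32 mm diameter, 200 mm long, 0.2 to 0.45 kg. Origin at mid-length on its axis, own y along the bar (x, z turn as it rolls). It starts on the fixture's deck, within 5 degrees of the vee's direction, 55 to 85 mm before the vee (fixture -x) and 10 to 25 mm short of the stop (fixture -y). Rolls freely.
- fixture: Fixture, fixed to the bench. Origin on the bench below the vee's bottom line; z up, +y along the vee towards the end stop, +x from deck across vee. The seated bar's axis is at x = 0, z = 42.6 mm; against the stop its origin is at y = 0. Deck and vee run from y = -85 to +90 mm, so the seated bar sticks out at the -y end, where its end face can be pushed. Sliding it takes 2 to 5 N.
- deck_mid (a point): Middle of the flat deck's top, 36 mm above the bench, at fixture x = -65, y = 2.5 mm. The deck spans fixture x = -115 to -16 mm, with a 4 mm high lip along its outer edge at x = -114 mm. Its inner edge is the near rim of the vee.
- vee_bottom (a point): Middle of the bottom line of the 90 degree vee, 20 mm above the bench, at fixture x = 0, y = 2.5 mm. Near rim at fixture x = -16 mm, level with the deck; far rim at x = +30 mm, 50 mm above the bench.
- stop_face (a point): Point on the end stop's bearing face, on the seated bar's axis. The stop is an upright steel plate 12 mm thick, 70 mm wide, 62 mm high at the +y end of the vee (face at fixture y = +100 mm); the face looks to fixture -y.
- knob_top (a point): Centre of the top of the clamp's black knob (30 mm diameter, 12 mm thick), 164 to 167 mm above the bench at the start, at fixture x = 0, y = 70 mm; it moves with the clamp. Press straight down. It sits over a grey arm (101 to 113 mm high, x = -16 to 34, y = 54 to 86 mm) on a post (113 mm high, x = 34 to 66 mm).
- clamp (a joint): Clamp plunger travel (knob above, 24 mm round pad below), m: 0 up, grows downward to 0.042; starts at 0 to 0.003. The pad's screw setting differs each time and is not measured: it meets the seated bar anywhere from 0.017 to 0.036, found by feel. 6 N of friction, no spring, stays where left; pressing 6 to 12 N harder than that on the bar leaves it gripping. Contact is stiff, 20 N per mm or more.
- fitting: Bystander: blue metal tube fitting standing upright, 32 mm diameter, 52 mm high; origin at the centre of its underside. Leave alone.
- driver: Bystander: a screwdriver lying on the bench beyond the fixture, about 200 mm long. Leave alone.
- hub: Bystander: flat black box 60 x 60 x 22 mm beyond the end stop; origin at the centre of its underside. Leave alone.
Things that resemble listed ones, but are neither listed nor needed, are in the scene too. Of the things like the tube, leave any that is turquoise; of the rest the larger one is meant.

How it is judged:
By the outcome, as a careful person would: the job done as asked, in the order asked, and still so for the second after the job is handed in, with the robot touching nothing.
It also fails if it takes over 67 s, if anything falls off the work surface, if the arm or the gripper's body presses on something with over 40 N, if the wrist force passes 120 N, or if a joint passes its speed limit or range.

## Working session

There is one attempt and no reset: what is moved stays moved. The work goes in short steps, Python scripts to look and compute and a tool call to move; the robot and the scene stay as the last step left them, time stands still between calls to the robot, and variables do not carry over. Pictures are saved under pics/ and viewed, on a budget of 10 in all, crops included, one or two more only if the job needs it, and the job is handed in when it is done.

Besides the shell and the picture viewer there is one more tool, called after "Call:" as name(argument=value, ...), one argument or row to a line, values as JSON. jog_arm: Moves the arm, as the interface text tells. Its arguments: {"type":"object","properties":{"targets":{"type":"array"}},"required":["targets"]}

```bash
mkdir -p pics
cat > h.py <<'E'
import numpy as np, cv2, json
from plant import monitor, viewer, job
def snap(n,f):
    o=monitor.get_obs(); c=viewer.capture(n)
    cv2.imwrite('pics/'+f+'.png',c['image'][:,:,::-1])
    if 'T' in c: T=c['T']
    else:
        B=np.eye(4);B[:3,:3]=o['tcp_rot'];B[:3,3]=o['ee_pos'];T=B@np.array(c['hand_eye'])
    np.savez('pics/'+f+'.npz',T=T,k=[c['fx'],c['fy'],c['cx'],c['cy']])
    print(n,{k:v for k,v in c.items() if k not in('image','T')},o['clock']); return c
def load(f):
    d=np.load('pics/'+f+'.npz');return d['T'],d['k']
def ray(f,u,v,z):
    T,k=load(f); d=T[:3,:3]@np.array([(u-k[2])/k[0],-(v-k[3])/k[1],-1]); p=T[:3,3]
    return p+d*(z-p[2])/d[2]
def proj(f,P):
    T,k=load(f); c=(np.atleast_2d(P)-T[:3,3])@T[:3,:3]
    return np.c_[k[0]*c[:,0]/-c[:,2]+k[2], k[1]*c[:,1]/c[:,2]+k[3]]
E
python3 - <<'E'
from h import *
print(monitor.get_obs())
a=snap('scene','s0');b=snap('side','d0')
snap('wrist','w0')
print(load('s0')[0],load('d0')[0])
E
```

```text
{'clock': 0.0, 'q': array([-6.07583414e+01,  2.20920797e+01,  3.80091578e-01, -3.00415581e-02,
       -6.84133327e+01, -1.48174661e+01]), 'joint_vel': array([-0.0340127 , -0.00940347,  0.02644461, -0.08204615,  0.08410532,
       -0.00829208]), 'joint_torque': array([ 1.11759124e-03, -3.90672469e+01,  1.87408233e+01,  4.22004864e+00,
        1.09306609e-02, -1.97121053e-04]), 'ee_pos': array([ 0.15557338, -0.60472693,  0.23544511]), 'tcp_rot': array([[-2.48910776e-01,  9.68526206e-01, -6.43021072e-04],
       [ 9.68523831e-01,  2.48911591e-01,  2.14665419e-03],
       [ 2.23914624e-03, -8.84558713e-05, -9.99997489e-01]]), 'wrist_force': array([-0.55858444, -0.23206974,  0.36408963]), 'moment': array([-0.05257372,  0.0180922 ,  0.00779575]), 'opening': 0.9992744077483121}
scene {'fx': 393.77771229121976, 'fy': 393.77771229121976, 'cx': 280.87310568586935, 'cy': 204.48256988799994} 0.0
side {'fx': 440.35278180172725, 'fy': 440.35278180172725, 'cx': 275.62152165561486, 'cy': 208.39580702743268} 0.05
wrist {'fx': 365.0312538706834, 'fy': 365.0312538706834, 'cx': 274.70944828772303, 'cy': 208.4706610150389, 'hand_eye': array([[ 9.99999976e-01,  8.06277357e-05, -2.04342816e-04,
         6.54095374e-04],
       [ 2.85760226e-05, -9.70048935e-01, -2.42909578e-01,
        -6.64595328e-02],
       [-2.17807780e-04,  2.42909566e-01, -9.70048914e-01,
        -1.47299493e-01],
       [ 0.00000000e+00,  0.00000000e+00,  0.00000000e+00,
         1.00000000e+00]])} 0.1
[[ 0.69361206 -0.42019978  0.58509354  1.08937391]
 [ 0.72009728  0.38300264 -0.57859216 -0.49867617]
 [ 0.01903192  0.82264277  0.56823997  0.60634847]
 [ 0.          0.          0.          1.        ]] [[ 0.99133976  0.06419055 -0.11456459  0.49100591]
 [-0.13080363  0.56009503 -0.81803665 -0.76359365]
 [ 0.01165683  0.82593773  0.56364084  0.63709286]
 [ 0.          0.          0.          1.        ]]
```

View pics/s0.png

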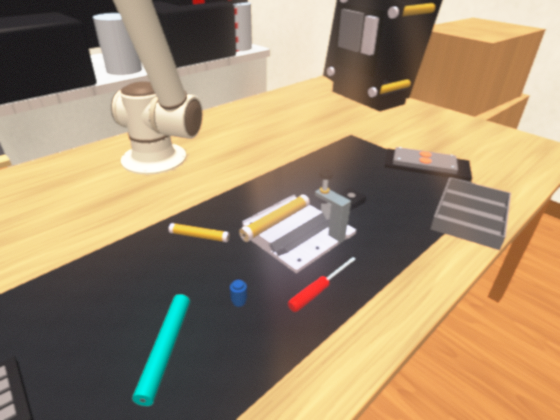

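View pics/d0.png

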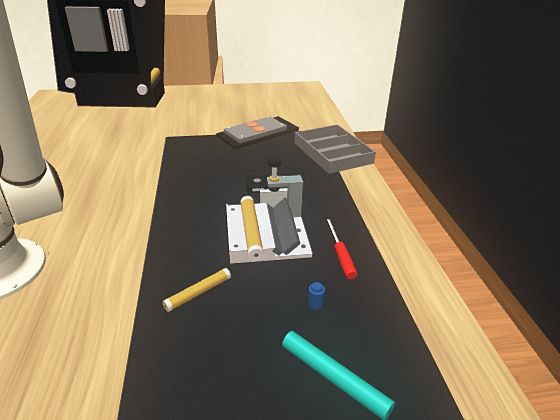

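Side view: bar on the fixture from (248,201) to (256,255), the stop and clamp at (275,175) at the far end. A small decoy bar lies at (197,289) and a turquoise tube at (337,373). I'll enlarge both views.

Run:
```python
from h import *
a=cv2.imread('pics/d0.png')[145:275,210:320]; b=cv2.imread('pics/s0.png')[170:275,230:365]
a=cv2.resize(a,None,fx=4.5,fy=4.5,interpolation=cv2.INTER_CUBIC)[:590,:495]
cv2.imwrite('pics/c0.png',a)
b=cv2.resize(b,None,fx=5.5,fy=5.5,interpolation=cv2.INTER_CUBIC);cv2.imwrite('pics/c1.png',b);print(a.shape,b.shape)
```

```text
(585, 495, 3) (578, 742, 3)
```

View pics/c0.png

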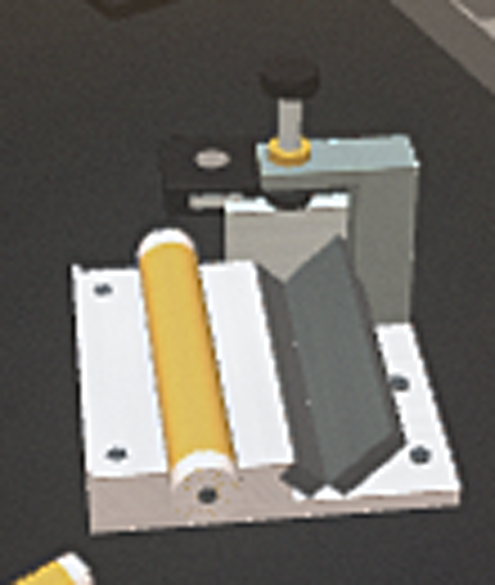

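View pics/c1.png

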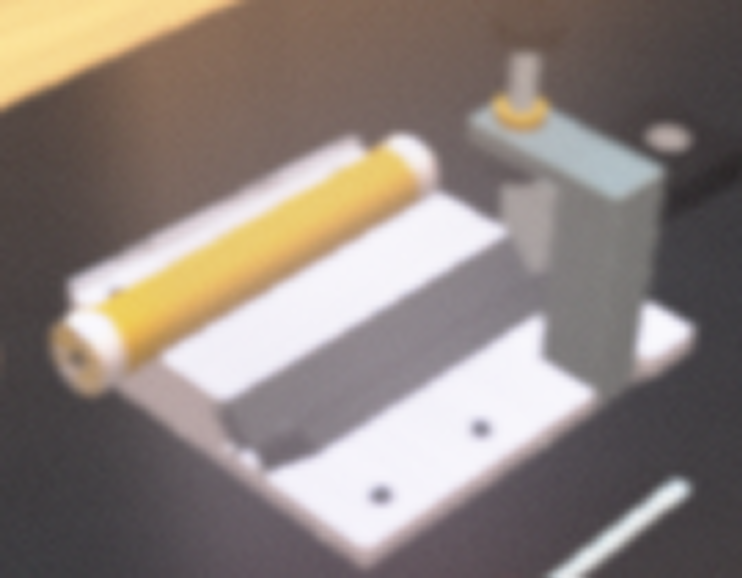

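Side crop: near deck corner (294,460), far deck corner (257,262), knob top (290,65), bar's near end centre (207,495) and far end top (165,230). Scene crop: lip ends (72,283) and (355,138), bar end centre (75,358), arm corners (470,118), (612,200) and (664,178). Next I fit the poses.

```bash
cat > fit.py <<'E'
from h import *
from scipy.optimize import least_squares
S=lambda x,y:(210+x/4.5-.4,145+y/4.5-.4); C=lambda x,y:(230+x/5.5-.4,170+y/5.5-.4)
O=[('d0',(-16,-85,36),S(294,462)),('d0',(-16,90,36),S(257,262)),('d0',(-116,90,40),S(74,266)),('d0',(30,90,50),S(340,238)),
('d0',(66,54,113),S(415,167)),('d0',(-16,54,113),S(262,175)),('d0',(-35,100,62),S(226,205)),('d0',(0,70,165.5),S(290,68)),
('s0',(-16,-85,36),C(222,405)),('s0',(-116,-85,40),C(70,285)),('s0',(-116,90,40),C(355,138)),('s0',(66,54,113),C(612,200)),('s0',(66,86,113),C(664,178)),('s0',(-16,54,113),C(470,120))]
def W(p,q):
    c,s=np.cos(p[2]),np.sin(p[2]); q=np.array(q)/1000
    return np.array([p[0]+c*q[0]-s*q[1],p[1]+s*q[0]+c*q[1],q[2]])
r=lambda p:np.ravel([proj(f,W(p,q))[0]-m for f,q,m in O])
s=least_squares(r,[.55,-.1,0],loss='soft_l1');p=s.x
print(p[:2],np.degrees(p[2]));print(r(p).reshape(-1,2).round(1))
np.save('fix.npy',p)
R=16
T=[('d0',-1,0,S(207,495)),('s0',-1,0,C(75,358)),('d0',1,R,S(165,230)),('s0',1,R,C(403,134))]
def rt(t):
    d=np.array([-np.sin(t[2]),np.cos(t[2]),0])
    return np.ravel([proj(f,np.array([t[0],t[1],.052+h/1000])+sg*.1*d)[0]-m for f,sg,h,m in T])
s=least_squares(rt,[.5,-.1,0],loss='soft_l1');t=s.x
c,n=np.cos(p[2]),np.sin(p[2]);dx,dy=t[:2]-p[:2]
print('tube',t[:2],np.degrees(t[2]),'in fixture',c*dx+n*dy,-n*dx+c*dy);print(rt(t).reshape(-1,2).round(1))
for q in [(0,70,165),(0,-100,42.6),(0,-75,42.6),(-115,0,40)]:print(q,W(p,q))
E
python3 fit.py
```

```text
[0.60949529 0.04539596] -0.730309809111616
[[ 0.1  0.5]
 [ 0.  -0. ]
 [-0.1  0. ]
 [ 0.2 -0.5]
 [ 1.7  0. ]
 [ 0.5  0. ]
 [-1.2  2. ]
 [ 0.6 -0. ]
 [-0.2 -1. ]
 [-0.6 -0.7]
 [-0.2 -0.6]
 [ 0.8  0.1]
 [ 0.5 -1.3]
 [-0.7 -0.4]]
tube [0.54459322 0.0224872 ] 1.508547447468794 in fixture -0.06460480677612561 -0.02373413184221375
[[-0.   0.6]
 [ 0.2 -0.1]
 [-0.8  0.3]
 [ 0.9  0.5]]
(0, 70, 165) [0.61038751 0.11539027 0.165     ]
(0, -100, 42.6) [ 0.6082207  -0.05459592  0.0426    ]
(0, -75, 42.6) [ 0.60853935 -0.02959795  0.0426    ]
(-115, 0, 40) [0.49450464 0.04686174 0.04      ]
```

Call:
jog_arm(
  targets=[
    [[35.3, 60.2, 0, 0, 0, -15.1, 8.7], [35.3, 60.2, 0, 0, 0, -15.1, 8.7], [35.3, 60.2, 0, 0, 0, -15.1, 8.7], [35.3, 60.2, 0, 0, 0, -15.1, 8.7], [35.3, 60.2, 0, 0, 0, -15.1, 8.7], [35.3, 60.2, 0, 0, 0, -15.1, 8.7], [35.3, 60.2, 0, 0, 0, -15.1, 8.7], [35.3, 60.2, 0, 0, 0, -15.1, 8.7], [35.3, 60.2, 0, 0, 0, -15.1, 8.7], [35.3, 60.2, 0, 0, 0, -15.1, 8.7]],
  ],
)

```text
clock: 0.98
ee_pos: [0.3655, -0.2463, 0.2366]
tcp_rot: [[0.012, 1.0, 0.0], [1.0, -0.012, 0.0], [0.0, 0.0, -1.0]]
wrist_force: [1.0, -0.9, -0.3]
opening: 0.996
```

Call:
jog_arm(
  targets=[
    [[14.2, 24.2, 0, 0, 0, 0, 8.7], [14.2, 24.2, 0, 0, 0, 0, 8.7], [14.2, 24.2, 0, 0, 0, 0, 8.7], [14.2, 24.2, 0, 0, 0, 0, 8.7], [14.2, 24.2, 0, 0, 0, 0, 8.7], [14.2, 24.2, 0, 0, 0, 0, 8.7], [14.2, 24.2, 0, 0, 0, 0, 8.7], [14.2, 24.2, -4, 0, 0, 0, 8.7], [14.2, 24.2, -8, 0, 0, 0, 8.7], [14.2, 24.2, -8, 0, 0, 0, 8.7]],
  ],
)

```text
clock: 1.82
ee_pos: [0.5017, -0.0064, 0.1493]
tcp_rot: [[0.013, 1.0, -0.016], [1.0, -0.013, -0.002], [-0.002, -0.016, -1.0]]
wrist_force: [-2.6, 0.4, -0.5]
opening: 1.002
```

Run:
```python
from h import *
snap('wrist','w1')
```

```text
wrist {'fx': 365.0312538706834, 'fy': 365.0312538706834, 'cx': 274.70944828772303, 'cy': 208.4706610150389, 'hand_eye': array([[ 9.99999993e-01,  5.15152974e-05, -1.02521768e-04,
         5.35565420e-04],
       [ 2.50737563e-05, -9.70059600e-01, -2.42866985e-01,
        -6.66038051e-02],
       [-1.11963590e-04,  2.42866981e-01, -9.70059595e-01,
        -1.47293460e-01],
       [ 0.00000000e+00,  0.00000000e+00,  0.00000000e+00,
         1.00000000e+00]])} 1.8167
```

View pics/w1.png

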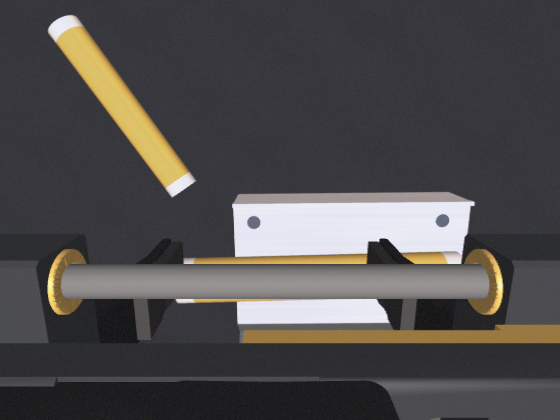

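Wrist view: the lip's outer edge is at row ~193 from column 234 to 472. The bar lies behind the gripper spindle at rows 255–302, the fingers at columns ~160 and ~390. Let the arm settle and check the fit.

Call:
jog_arm(
  targets=[
    [[0, 0, 0, 0, 0, 0, 8.7], [0, 0, 0, 0, 0, 0, 8.7]],
  ],
)

```text
clock: 2.03
ee_pos: [0.5088, -0.0064, 0.159]
tcp_rot: [[0.012, 1.0, 0.004], [1.0, -0.012, 0.0], [0.0, 0.004, -1.0]]
wrist_force: [1.7, 0.1, 0.6]
opening: 1.002
```

Run:
```python
from h import *
for q in [(234,203),(466,203),(236,322)]:
  print(ray('w1',*q,.04))
o=monitor.get_obs();print(o['ee_pos'],o['tcp_rot'])
p=np.load('fix.npy')
c,s=np.cos(p[2]),np.sin(p[2])
W=lambda x,y,z:np.array([p[0]+c*x-s*y,p[1]+s*x+c*y,z])
print(proj('w1',[W(-.115,-.085,.04),W(-.115,.09,.04),W(-.016,-.085,.036)]))
```

```text
[ 0.49313928 -0.03543659  0.04      ]
[0.49520618 0.13198518 0.04      ]
[ 0.58831924 -0.03750505  0.04      ]
[ 0.5088173  -0.006355    0.15903947] [[ 1.16217345e-02  9.99922542e-01  4.45485325e-03]
 [ 9.99932377e-01 -1.16234887e-02  3.68104413e-04]
 [ 4.19856837e-04  4.45027399e-03 -9.99990009e-01]]
[[230.28877261 203.42619079]
 [472.69818359 203.52191758]
 [234.34697618 324.00842471]]
```

Call:
jog_arm(
  targets=[
    [[0, 0, -3, 0, 0, 0, 8.7], [0, 0, -6, 0, 0, 0, 8.7], [0, 0, -8.5, 0, 0, 0, 8.7], [0, 0, -9.7, 0, 0, 0, 8.7], [0, 0, -9.9, 0, 0, 0, 8.7], [0, 0, -9.9, 0, 0, 0, 8.7], [0, 0, -9.9, 0, 0, 0, 8.7]],
  ],
)

```text
clock: 2.62
ee_pos: [0.509, -0.006, 0.0597]
tcp_rot: [[0.012, 1.0, 0.004], [1.0, -0.012, 0.001], [0.001, 0.004, -1.0]]
wrist_force: [-0.9, -0.0, 0.4]
opening: 1.0
```

Call:
jog_arm(
  targets=[
    [[0.4, 0, 0, 0, 0, 0, 8.7], [0.7, 0, 0, 0, 0, 0, 8.7], [0.9, 0, 0, 0, 0, 0, 8.7], [1.1, 0, 0, 0, 0, 0, 8.7], [1.3, 0, 0, 0, 0, 0, 8.7], [1.5, 0, 0, 0, 0, 0, 8.7], [1.7, 0, 0, 0, 0, 0, 8.7], [1.9, 0, 0, 0, 0, 0, 8.7], [2.1, 0, 0, 0, 0, 0, 8.7], [2.3, 0, 0, 0, 0, 0, 8.7]],
  ],
)

```text
clock: 3.45
ee_pos: [0.5303, -0.0063, 0.0575]
tcp_rot: [[0.012, 1.0, -0.0], [1.0, -0.012, -0.0], [-0.0, -0.0, -1.0]]
wrist_force: [-0.5, -0.5, -0.2]
opening: 0.999
```

Run:
```python
from h import *
snap('side','d1');a=cv2.imread('pics/d1.png')[145:275,210:320]
cv2.imwrite('pics/c2.png',cv2.resize(a,None,fx=4.5,fy=4.5,interpolation=cv2.INTER_CUBIC))
```

```text
side {'fx': 440.35278180172725, 'fy': 440.35278180172725, 'cx': 275.62152165561486, 'cy': 208.39580702743268} 3.45
```

View pics/c2.png

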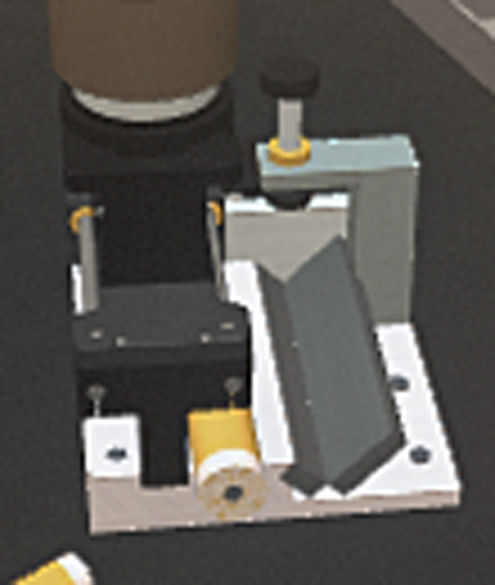

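Bar's near end is now at (233,492) in the crop, so it rolled about 13 mm with the fork behind it. Continuing.

Call:
jog_arm(
  targets=[
    [[0.3, 0, 0, 0, 0, 0, 8.7], [0.6, 0, 0, 0, 0, 0, 8.7], [0.9, 0, 0, 0, 0, 0, 8.7], [1.2, 0, 0, 0, 0, 0, 8.7], [1.5, 0, 0, 0, 0, 0, 8.7], [1.8, 0, 0, 0, 0, 0, 8.7], [2.1, 0, 0, 0, 0, 0, 8.7], [2.4, 0, 0, 0, 0, 0, 8.7], [2.7, 0, 0, 0, 0, 0, 8.7], [2.9, 0, 0, 0, 0, 0, 8.7]],
  ],
)

```text
clock: 4.33
ee_pos: [0.5597, -0.0062, 0.0576]
tcp_rot: [[0.012, 1.0, 0.001], [1.0, -0.012, 0.0], [0.0, 0.001, -1.0]]
wrist_force: [-0.3, -0.2, 0.4]
opening: 0.997
```

Call:
jog_arm(
  targets=[
    [[0.2, 0, 0, 0, 0, 0, 8.7], [0.4, 0, 0, 0, 0, 0, 8.7], [0.6, 0, 0, 0, 0, 0, 8.7], [0.8, 0, 0, 0, 0, 0, 8.7], [0.9, 0, 0, 0, 0, 0, 8.7], [1.0, 0, 0, 0, 0, 0, 8.7], [1.1, 0, 0, 0, 0, 0, 8.7]],
  ],
)

```text
clock: 4.92
ee_pos: [0.5703, -0.0062, 0.0576]
tcp_rot: [[0.012, 1.0, 0.0], [1.0, -0.012, 0.0], [0.0, 0.0, -1.0]]
wrist_force: [0.2, 0.0, 0.5]
opening: 1.003
```

Run:
```python
from h import *
snap('side','d2');a=cv2.imread('pics/d2.png')[145:275,210:320]
cv2.imwrite('pics/c3.png',cv2.resize(a,None,fx=4.5,fy=4.5,interpolation=cv2.INTER_CUBIC))
```

```text
side {'fx': 440.35278180172725, 'fy': 440.35278180172725, 'cx': 275.62152165561486, 'cy': 208.39580702743268} 4.9167
```

View pics/c3.png

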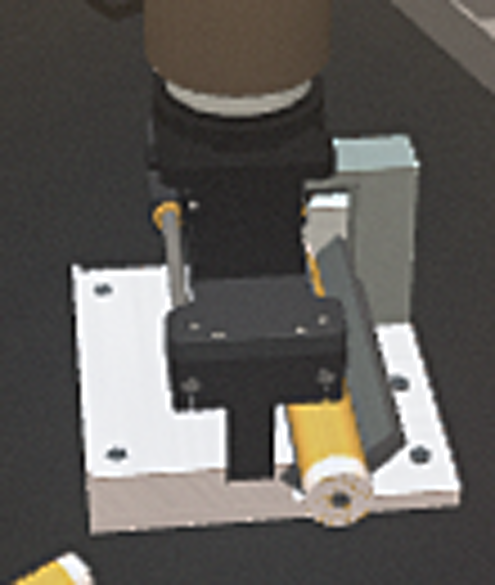

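The bar lies in the vee with its near end face at crop (340,498). Backing the hand off so it centres, then going over to the -y end.

Call:
jog_arm(
  targets=[
    [[-1.5, 0, 0, 0, 0, 0, 8.7], [-1.5, 0, 2, 0, 0, 0, 8.7], [-1.5, 0, 5, 0, 0, 0, 8.7], [-1.5, -2, 9, 0, 0, 0, 4], [-1.5, -5, 12, 0, 0, 0, 0], [0, -8, 12, 0, 0, 0, 0], [2, -10.8, 12, 0, 0, 0, 0], [3.7, -12.8, 12, 0, 0, 0, 0], [3.7, -12.8, 12, 0, 0, 0, 0], [3.7, -12.8, 12, 0, 0, 0, 0]],
  ],
)

```text
clock: 5.8
ee_pos: [0.6071, -0.1353, 0.1768]
tcp_rot: [[0.014, 1.0, -0.001], [1.0, -0.014, 0.0], [0.0, -0.001, -1.0]]
wrist_force: [-0.8, 0.5, -0.3]
opening: 0.56
```

Run:
```python
from h import *
print('fitting',ray('d0',316,304,0.0),'decoy end',ray('d0',228,274,.01))
snap('side','d3');a=cv2.imread('pics/d3.png')[145:305,210:350];snap('scene','s3');b=cv2.imread('pics/s3.png')[170:330,230:370]
a=np.hstack([a,b])
cv2.imwrite('pics/c4.png',cv2.resize(a,None,fx=2.85,fy=2.85,interpolation=cv2.INTER_CUBIC))
```

```text
fitting [ 0.65548095 -0.1758343   0.        ] decoy end [ 0.488995   -0.08108997  0.01      ]
side {'fx': 440.35278180172725, 'fy': 440.35278180172725, 'cx': 275.62152165561486, 'cy': 208.39580702743268} 5.8
scene {'fx': 393.77771229121976, 'fy': 393.77771229121976, 'cx': 280.87310568586935, 'cy': 204.48256988799994} 5.85
```

View pics/c4.png

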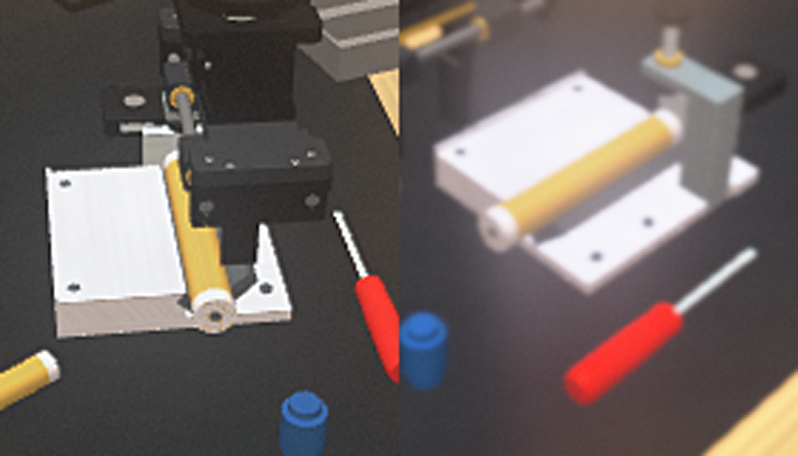

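The bar is seated, near end centre at c4 (214,317) and (497,228). The fitting is clear of the descent path.

Run:
```python
from h import *
print(ray('d3',285.1-.4,256.2-.4,.0426), ray('s3',230+97/2.85-.4,170+228/2.85-.4,.0426))
```

```text
[ 0.60774423 -0.07547453  0.0426    ] [ 0.60722721 -0.07102884  0.0426    ]
```

Call:
jog_arm(
  targets=[
    [[0, 0, 0, 0, 0, 0, 0], [0, 0, -3, 0, 0, 0, 0], [0, 0, -6, 0, 0, 0, 0], [0, 0, -8, 0, 0, 0, 0], [0, 0, -8, 0, 0, 0, 0], [0, 0, -8, 0, 0, 0, 0]],
  ],
)

```text
clock: 6.4
ee_pos: [0.6066, -0.1336, 0.0972]
tcp_rot: [[0.01, 1.0, -0.002], [1.0, -0.01, -0.0], [-0.001, -0.002, -1.0]]
wrist_force: [-0.1, -0.1, 0.2]
opening: 0.039
```

Call:
jog_arm(
  targets=[
    [[0, 0, -2.5, 0, 0, 0, 0], [0, 0, -4.5, 0, 0, 0, 0], [0, 0.5, -5.3, 0, 0, 0, 0], [0, 1.5, -5.3, 0, 0, 0, 0], [0, 2.3, -5.3, 0, 0, 0, 0], [0, 2.9, -5.3, 0, 0, 0, 0], [0.1, 3.3, -5.3, 0, 0, 0, 0], [0.1, 3.3, -5.3, 0, 0, 0, 0], [0.1, 3.3, -5.3, 0, 0, 0, 0]],
  ],
)

```text
clock: 7.15
ee_pos: [0.6088, -0.1007, 0.0455]
tcp_rot: [[0.011, 1.0, 0.002], [1.0, -0.011, 0.0], [0.0, 0.002, -1.0]]
wrist_force: [-0.2, -0.9, -0.2]
opening: 0.005
```

Call:
jog_arm(
  targets=[
    [[0, 0.2, 0, 0, 0, 0, 0], [0, 0.4, 0, 0, 0, 0, 0], [0, 0.6, 0, 0, 0, 0, 0], [0, 0.8, 0, 0, 0, 0, 0], [0, 1.0, 0, 0, 0, 0, 0], [0, 1.2, 0, 0, 0, 0, 0], [0, 1.4, 0, 0, 0, 0, 0]],
  ],
)

```text
clock: 7.73
ee_pos: [0.6081, -0.0871, 0.0445]
tcp_rot: [[0.012, 1.0, -0.0], [1.0, -0.012, -0.0], [-0.0, -0.0, -1.0]]
wrist_force: [0.2, 0.0, 0.3]
opening: 0.007
```

Call:
jog_arm(
  targets=[
    [[0, 0.1, 0, 0, 0, 0, 0], [0, 0.2, 0, 0, 0, 0, 0], [0, 0.3, 0, 0, 0, 0, 0], [0, 0.4, 0, 0, 0, 0, 0], [0, 0.5, 0, 0, 0, 0, 0]],
  ],
)

```text
clock: 8.15
ee_pos: [0.6081, -0.0826, 0.0445]
tcp_rot: [[0.012, 1.0, -0.0], [1.0, -0.012, -0.0], [-0.0, -0.0, -1.0]]
wrist_force: [-0.1, -3.3, -0.1]
opening: 0.009
```

Call:
jog_arm(
  targets=[
    [[0, 0.1, 0, 0, 0, 0, 0], [0, 0.2, 0, 0, 0, 0, 0], [0, 0.3, 0, 0, 0, 0, 0], [0, 0.4, 0, 0, 0, 0, 0], [0, 0.5, 0, 0, 0, 0, 0]],
  ],
)

```text
clock: 8.57
ee_pos: [0.6081, -0.0772, 0.0445]
tcp_rot: [[0.012, 1.0, -0.0], [1.0, -0.012, -0.0], [-0.0, -0.0, -1.0]]
wrist_force: [-0.3, -3.0, -0.7]
opening: 0.005
```

Call:
jog_arm(
  targets=[
    [[0, 0.1, 0, 0, 0, 0, 0], [0, 0.2, 0, 0, 0, 0, 0], [0, 0.3, 0, 0, 0, 0, 0], [0, 0.4, 0, 0, 0, 0, 0]],
  ],
)

```text
clock: 8.9
ee_pos: [0.6081, -0.0731, 0.0445]
tcp_rot: [[0.012, 1.0, -0.0], [1.0, -0.012, 0.0], [0.0, -0.0, -1.0]]
wrist_force: [-0.0, -3.7, -1.2]
opening: 0.006
```

Call:
jog_arm(
  targets=[
    [[0, 0.05, 0, 0, 0, 0, 0], [0, 0.1, 0, 0, 0, 0, 0]],
  ],
)

```text
clock: 9.07
ee_pos: [0.6081, -0.0722, 0.0446]
tcp_rot: [[0.012, 1.0, -0.0], [1.0, -0.012, -0.0], [-0.0, -0.0, -1.0]]
wrist_force: [-0.1, -3.1, -1.2]
opening: 0.006
```

Call:
jog_arm(
  targets=[
    [[0, 0.05, 0, 0, 0, 0, 0], [0, 0.1, 0, 0, 0, 0, 0]],
  ],
)

```text
clock: 9.23
ee_pos: [0.6081, -0.0712, 0.0445]
tcp_rot: [[0.012, 1.0, -0.0], [1.0, -0.012, 0.0], [0.0, -0.0, -1.0]]
wrist_force: [-0.4, -2.8, -0.8]
opening: 0.001
```

Call:
jog_arm(
  targets=[
    [[0, 0.03, 0, 0, 0, 0, 0], [0, 0.06, 0, 0, 0, 0, 0], [0, 0.06, 0, 0, 0, 0, 0]],
  ],
)

```text
clock: 9.48
ee_pos: [0.6081, -0.0706, 0.0446]
tcp_rot: [[0.012, 1.0, -0.0], [1.0, -0.012, 0.0], [0.0, -0.0, -1.0]]
wrist_force: [1.0, -3.6, -0.7]
opening: 0.006
```

Call:
jog_arm(
  targets=[
    [[0, 0.03, 0, 0, 0, 0, 0], [0, 0.06, 0, 0, 0, 0, 0], [0, 0.06, 0, 0, 0, 0, 0]],
  ],
)

```text
clock: 9.73
ee_pos: [0.6081, -0.07, 0.0445]
tcp_rot: [[0.012, 1.0, -0.0], [1.0, -0.012, 0.0], [0.0, -0.0, -1.0]]
wrist_force: [-0.6, -3.5, -1.1]
opening: 0.011
```

Call:
jog_arm(
  targets=[
    [[0, 0.03, 0, 0, 0, 0, 0], [0, 0.06, 0, 0, 0, 0, 0], [0, 0.06, 0, 0, 0, 0, 0]],
  ],
)

```text
clock: 9.98
ee_pos: [0.6081, -0.0694, 0.0445]
tcp_rot: [[0.012, 1.0, -0.0], [1.0, -0.012, 0.0], [0.0, -0.0, -1.0]]
wrist_force: [-0.4, -2.5, -0.7]
opening: 0.004
```

Call:
jog_arm(
  targets=[
    [[0, 0.03, 0, 0, 0, 0, 0], [0, 0.06, 0, 0, 0, 0, 0], [0, 0.06, 0, 0, 0, 0, 0]],
  ],
)

```text
clock: 10.23
ee_pos: [0.6082, -0.0688, 0.0446]
tcp_rot: [[0.012, 1.0, 0.0], [1.0, -0.012, 0.0], [0.0, 0.0, -1.0]]
wrist_force: [0.8, -3.3, -0.3]
opening: 0.004
```

Call:
jog_arm(
  targets=[
    [[0, 0.03, 0, 0, 0, 0, 0], [0, 0.06, 0, 0, 0, 0, 0], [0, 0.06, 0, 0, 0, 0, 0]],
  ],
)

```text
clock: 10.48
ee_pos: [0.6081, -0.0682, 0.0446]
tcp_rot: [[0.012, 1.0, 0.0], [1.0, -0.012, 0.0], [0.0, 0.0, -1.0]]
wrist_force: [0.2, -3.1, -1.7]
opening: 0.006
```

Call:
jog_arm(
  targets=[
    [[0, 0.03, 0, 0, 0, 0, 0], [0, 0.06, 0, 0, 0, 0, 0], [0, 0.06, 0, 0, 0, 0, 0]],
  ],
)

```text
clock: 10.73
ee_pos: [0.6082, -0.0676, 0.0446]
tcp_rot: [[0.012, 1.0, 0.0], [1.0, -0.012, 0.0], [0.0, 0.0, -1.0]]
wrist_force: [0.2, -2.9, -0.6]
opening: 0.004
```

Call:
jog_arm(
  targets=[
    [[0, 0.04, 0, 0, 0, 0, 0], [0, 0.08, 0, 0, 0, 0, 0], [0, 0.08, 0, 0, 0, 0, 0]],
  ],
)

```text
clock: 10.98
ee_pos: [0.6081, -0.0668, 0.0445]
tcp_rot: [[0.012, 1.0, -0.0], [1.0, -0.012, 0.0], [0.0, -0.0, -1.0]]
wrist_force: [0.3, -3.6, -0.5]
opening: 0.005
```

Call:
jog_arm(
  targets=[
    [[0, 0.03, 0, 0, 0, 0, 0], [0, 0.06, 0, 0, 0, 0, 0], [0, 0.06, 0, 0, 0, 0, 0]],
  ],
)

```text
clock: 11.23
ee_pos: [0.6081, -0.0662, 0.0446]
tcp_rot: [[0.012, 1.0, 0.0], [1.0, -0.012, 0.0], [0.0, 0.0, -1.0]]
wrist_force: [0.4, -3.5, -0.1]
opening: 0.004
```

Call:
jog_arm(
  targets=[
    [[0, 0.03, 0, 0, 0, 0, 0], [0, 0.06, 0, 0, 0, 0, 0], [0, 0.06, 0, 0, 0, 0, 0]],
  ],
)

```text
clock: 11.48
ee_pos: [0.6081, -0.0656, 0.0446]
tcp_rot: [[0.012, 1.0, 0.0], [1.0, -0.012, 0.0], [0.0, 0.0, -1.0]]
wrist_force: [0.1, -2.7, -0.3]
opening: 0.006
```

Call:
jog_arm(
  targets=[
    [[0, 0.03, 0, 0, 0, 0, 0], [0, 0.06, 0, 0, 0, 0, 0], [0, 0.06, 0, 0, 0, 0, 0]],
  ],
)

```text
clock: 11.73
ee_pos: [0.6082, -0.065, 0.0446]
tcp_rot: [[0.012, 1.0, 0.0], [1.0, -0.012, 0.0], [0.0, 0.0, -1.0]]
wrist_force: [-0.3, -2.8, -0.2]
opening: 0.004
```

Call:
jog_arm(
  targets=[
    [[0, 0.03, 0, 0, 0, 0, 0], [0, 0.06, 0, 0, 0, 0, 0], [0, 0.06, 0, 0, 0, 0, 0]],
  ],
)

```text
clock: 11.98
ee_pos: [0.6082, -0.0644, 0.0446]
tcp_rot: [[0.012, 1.0, 0.0], [1.0, -0.012, 0.0], [0.0, 0.0, -1.0]]
wrist_force: [0.2, -2.9, -1.0]
opening: 0.01
```

Call:
jog_arm(
  targets=[
    [[0, 0.03, 0, 0, 0, 0, 0], [0, 0.06, 0, 0, 0, 0, 0], [0, 0.06, 0, 0, 0, 0, 0]],
  ],
)

```text
clock: 12.23
ee_pos: [0.6082, -0.0638, 0.0446]
tcp_rot: [[0.012, 1.0, 0.0], [1.0, -0.012, -0.0], [-0.0, 0.0, -1.0]]
wrist_force: [-0.1, -2.9, -1.3]
opening: 0.004
```

Call:
jog_arm(
  targets=[
    [[0, 0.03, 0, 0, 0, 0, 0], [0, 0.06, 0, 0, 0, 0, 0], [0, 0.06, 0, 0, 0, 0, 0]],
  ],
)

```text
clock: 12.48
ee_pos: [0.6081, -0.0634, 0.0446]
tcp_rot: [[0.012, 1.0, -0.0], [1.0, -0.012, -0.0], [-0.0, -0.0, -1.0]]
wrist_force: [0.0, -3.9, -1.3]
opening: 0.005
```

Run:
```python
from h import *
snap('scene','s4');b=cv2.imread('pics/s4.png')[170:275,230:365]
cv2.imwrite('pics/c5.png',cv2.resize(b,None,fx=5.5,fy=5.5,interpolation=cv2.INTER_CUBIC))
```

```text
scene {'fx': 393.77771229121976, 'fy': 393.77771229121976, 'cx': 280.87310568586935, 'cy': 204.48256988799994} 12.4833
```

Call:
jog_arm(
  targets=[
    [[0, 0.03, 0, 0, 0, 0, 0], [0, 0.03, 0, 0, 0, 0, 0]],
  ],
)

```text
clock: 12.7
ee_pos: [0.6081, -0.0633, 0.0446]
tcp_rot: [[0.012, 1.0, -0.0], [1.0, -0.012, -0.0], [-0.0, -0.0, -1.0]]
wrist_force: [0.4, -4.8, -1.0]
opening: 0.008
```

Call:
jog_arm(
  targets=[
    [[0, 0.03, 0, 0, 0, 0, 0], [0, 0.03, 0, 0, 0, 0, 0]],
  ],
)

```text
clock: 12.87
ee_pos: [0.6081, -0.0632, 0.0446]
tcp_rot: [[0.012, 1.0, -0.0], [1.0, -0.012, -0.001], [-0.001, -0.0, -1.0]]
wrist_force: [0.7, -6.3, -1.6]
opening: 0.008
```

Call:
jog_arm(
  targets=[
    [[0, 0.05, 0, 0, 0, 0, 0], [0, 0.05, 0, 0, 0, 0, 0]],
  ],
)

```text
clock: 13.03
ee_pos: [0.6081, -0.0632, 0.0446]
tcp_rot: [[0.012, 1.0, -0.0], [1.0, -0.012, -0.001], [-0.001, -0.0, -1.0]]
wrist_force: [0.3, -8.3, -2.0]
opening: 0.009
```

Call:
jog_arm(
  targets=[
    [[0, -0.5, 0, 0, 0, 0, 0], [0, -2, 0, 0, 0, 0, 0], [0, -4, 2, 0, 0, 0, 0], [0, -4, 5, 0, 0, 0, 0], [0, -4, 9, 0, 0, 0, 0], [0, -4, 13, 0, 0, 0, 0], [0, -4, 17, 0, 0, 0, 0], [0, -4, 18, 0, 0, 0, 0], [0, -4, 18, 0, 0, 0, 0], [0, -4, 18, 0, 0, 0, 0]],
  ],
)

```text
clock: 13.87
ee_pos: [0.6083, -0.1014, 0.2252]
tcp_rot: [[0.012, 1.0, 0.002], [1.0, -0.012, 0.002], [0.002, 0.002, -1.0]]
wrist_force: [0.2, 0.1, -0.3]
opening: 0.005
```

Run:
```python
from h import *
p=np.load('fix.npy');c,s=np.cos(p[2]),np.sin(p[2])
W=lambda x,y,z:np.array([p[0]+c*x-s*y,p[1]+s*x+c*y,z])
snap('scene','s5');snap('side','d5')
b=cv2.imread('pics/s5.png')[180:250,260:350]
cv2.imwrite('pics/c6.png',cv2.resize(b,None,fx=8,fy=8,interpolation=cv2.INTER_CUBIC))
print((proj('s5',[W(0,-.1,.0426),W(0,.1,.0586),W(.016,.1,.0426)])-[260,180]+.5)*8)
```

```text
scene {'fx': 393.77771229121976, 'fy': 393.77771229121976, 'cx': 280.87310568586935, 'cy': 204.48256988799994} 13.8667
side {'fx': 440.35278180172725, 'fy': 440.35278180172725, 'cx': 275.62152165561486, 'cy': 208.39580702743268} 13.9167
[[ 80.44805576 535.49284364]
 [567.72713471 209.05632523]
 [602.69104025 274.32740277]]
```

View pics/c6.png

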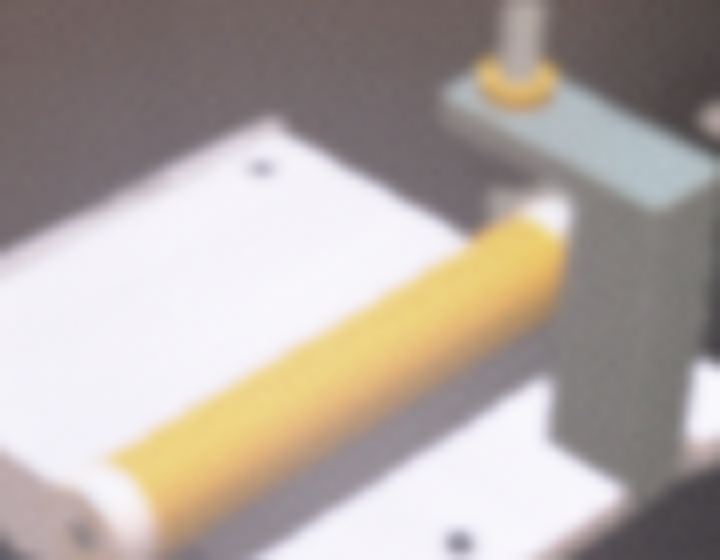

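Near end centre at (80,532) in the crop versus (80,535) predicted for fully home, and the push met a hard stop (force rising to 8 N with no motion). Now over the knob.

Call:
jog_arm(
  targets=[
    [[0.2, 4, 0, 0, 0, 0, 0], [0.2, 8, 0, 0, 0, 0, 0], [0.2, 12, 0, 0, 0, 0, 0], [0.2, 16, 0, 0, 0, 0, 0], [0.2, 20, 0, 0, 0, 0, 0], [0.2, 21.7, 0, 0, 0, 0, 0], [0.2, 21.7, 0, 0, 0, 0, 0], [0.2, 21.7, -1.5, 0, 0, 0, 0], [0.2, 21.7, -3, 0, 0, 0, 0], [0.2, 21.7, -3, 0, 0, 0, 0]],
  ],
)

```text
clock: 14.8
ee_pos: [0.6075, 0.1138, 0.1896]
tcp_rot: [[0.013, 1.0, -0.009], [1.0, -0.013, -0.003], [-0.003, -0.009, -1.0]]
wrist_force: [0.5, -0.8, -1.3]
opening: 0.007
```

Call:
jog_arm(
  targets=[
    [[0, 0, 0, 0, 0, 0, 0], [0, 0, -0.4, 0, 0, 0, 0], [0, 0, -0.8, 0, 0, 0, 0], [0, 0, -0.8, 0, 0, 0, 0]],
  ],
)

```text
clock: 15.13
ee_pos: [0.6099, 0.1145, 0.1861]
tcp_rot: [[0.012, 1.0, -0.001], [1.0, -0.012, -0.0], [-0.0, -0.001, -1.0]]
wrist_force: [0.2, -0.3, -0.9]
opening: 0.008
```

Run:
```python
from h import *
snap('side','d6');a=cv2.imread('pics/d6.png')[130:220,220:320];snap('scene','s6');b=cv2.imread('pics/s6.png')[160:250,270:370]
cv2.imwrite('pics/c7.png',cv2.resize(np.hstack([a,b]),None,fx=4,fy=4,interpolation=cv2.INTER_CUBIC))
```

```text
side {'fx': 440.35278180172725, 'fy': 440.35278180172725, 'cx': 275.62152165561486, 'cy': 208.39580702743268} 15.1333
scene {'fx': 393.77771229121976, 'fy': 393.77771229121976, 'cx': 280.87310568586935, 'cy': 204.48256988799994} 15.1833
```

View pics/c7.png

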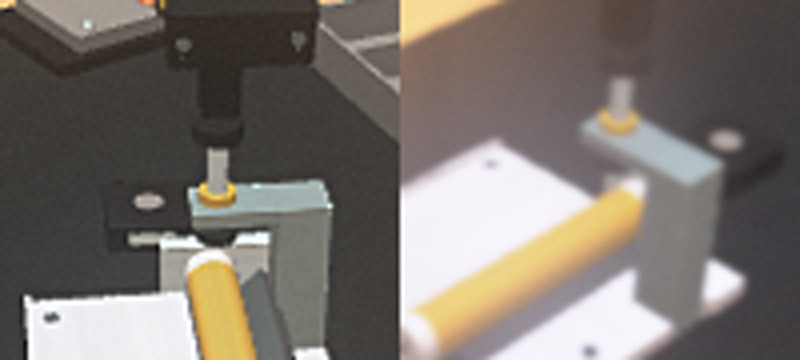

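The fingertips are centred over the knob (columns ~219 vs 218 in the side crop), a few mm above it. Pressing by feel.

Call:
jog_arm(
  targets=[
    [[0, 0, -0.2, 0, 0, 0, 0], [0, 0, -0.4, 0, 0, 0, 0], [0, 0, -0.5, 0, 0, 0, 0], [0, 0, -0.6, 0, 0, 0, 0], [0, 0, -0.7, 0, 0, 0, 0], [0, 0, -0.8, 0, 0, 0, 0]],
  ],
)

```text
clock: 15.73
ee_pos: [0.6102, 0.1148, 0.1791]
tcp_rot: [[0.011, 1.0, 0.0], [1.0, -0.011, -0.0], [-0.0, 0.0, -1.0]]
wrist_force: [-2.9, 1.0, 5.8]
opening: 0.003
```

Call:
jog_arm(
  targets=[
    [[0, 0, -0.1, 0, 0, 0, 0], [0, 0, -0.2, 0, 0, 0, 0], [0, 0, -0.3, 0, 0, 0, 0], [0, 0, -0.3, 0, 0, 0, 0]],
  ],
)

```text
clock: 16.07
ee_pos: [0.6102, 0.1149, 0.1765]
tcp_rot: [[0.011, 1.0, 0.001], [1.0, -0.011, -0.0], [-0.0, 0.001, -1.0]]
wrist_force: [-2.5, -0.2, 4.9]
opening: 0.007
```

Call:
jog_arm(
  targets=[
    [[0, 0, -0.1, 0, 0, 0, 0], [0, 0, -0.2, 0, 0, 0, 0], [0, 0, -0.3, 0, 0, 0, 0], [0, 0, -0.4, 0, 0, 0, 0], [0, 0, -0.5, 0, 0, 0, 0], [0, 0, -0.6, 0, 0, 0, 0], [0, 0, -0.7, 0, 0, 0, 0], [0, 0, -0.8, 0, 0, 0, 0], [0, 0, -0.9, 0, 0, 0, 0], [0, 0, -1.0, 0, 0, 0, 0]],
  ],
)

```text
clock: 16.9
ee_pos: [0.6102, 0.1149, 0.1664]
tcp_rot: [[0.011, 1.0, 0.001], [1.0, -0.011, 0.0], [0.0, 0.001, -1.0]]
wrist_force: [-3.2, 1.0, 5.4]
opening: 0.008
```

Call:
jog_arm(
  targets=[
    [[0, 0, -0.05, 0, 0, 0, 0], [0, 0, -0.1, 0, 0, 0, 0], [0, 0, -0.1, 0, 0, 0, 0]],
  ],
)

```text
clock: 17.15
ee_pos: [0.6102, 0.1148, 0.1651]
tcp_rot: [[0.012, 1.0, 0.0], [1.0, -0.012, 0.0], [0.0, 0.0, -1.0]]
wrist_force: [-1.8, 0.6, 4.3]
opening: 0.007
```

Call:
jog_arm(
  targets=[
    [[0, 0, -0.05, 0, 0, 0, 0], [0, 0, -0.05, 0, 0, 0, 0]],
  ],
)

```text
clock: 17.32
ee_pos: [0.6102, 0.1148, 0.1644]
tcp_rot: [[0.012, 1.0, 0.0], [1.0, -0.012, 0.0], [0.0, 0.0, -1.0]]
wrist_force: [-2.2, -0.7, 5.3]
opening: 0.005
```

Call:
jog_arm(
  targets=[
    [[0, 0, -0.03, 0, 0, 0, 0], [0, 0, -0.06, 0, 0, 0, 0]],
  ],
)

```text
clock: 17.48
ee_pos: [0.6102, 0.1149, 0.1638]
tcp_rot: [[0.012, 1.0, 0.0], [1.0, -0.012, 0.0], [0.0, 0.0, -1.0]]
wrist_force: [-2.3, -0.6, 4.7]
opening: 0.006
```

Call:
jog_arm(
  targets=[
    [[0, 0, -0.03, 0, 0, 0, 0], [0, 0, -0.06, 0, 0, 0, 0]],
  ],
)

```text
clock: 17.65
ee_pos: [0.6102, 0.1148, 0.163]
tcp_rot: [[0.012, 1.0, 0.0], [1.0, -0.012, 0.0], [0.0, 0.0, -1.0]]
wrist_force: [-2.1, -0.1, 5.5]
opening: 0.004
```

Call:
jog_arm(
  targets=[
    [[0, 0, -0.03, 0, 0, 0, 0], [0, 0, -0.06, 0, 0, 0, 0]],
  ],
)

```text
clock: 17.82
ee_pos: [0.6102, 0.1148, 0.1623]
tcp_rot: [[0.012, 1.0, 0.0], [1.0, -0.012, 0.0], [0.0, 0.0, -1.0]]
wrist_force: [-1.8, 0.4, 5.0]
opening: 0.007
```

Call:
jog_arm(
  targets=[
    [[0, 0, -0.05, 0, 0, 0, 0], [0, 0, -0.08, 0, 0, 0, 0]],
  ],
)

```text
clock: 17.98
ee_pos: [0.6102, 0.1148, 0.1615]
tcp_rot: [[0.012, 1.0, 0.0], [1.0, -0.012, 0.0], [0.0, 0.0, -1.0]]
wrist_force: [-2.1, 0.2, 5.0]
opening: 0.005
```

Call:
jog_arm(
  targets=[
    [[0, 0, -0.03, 0, 0, 0, 0], [0, 0, -0.06, 0, 0, 0, 0]],
  ],
)

```text
clock: 18.15
ee_pos: [0.6102, 0.1149, 0.1609]
tcp_rot: [[0.012, 1.0, 0.0], [1.0, -0.012, 0.0], [0.0, 0.0, -1.0]]
wrist_force: [-1.9, 1.0, 4.4]
opening: 0.005
```

Call:
jog_arm(
  targets=[
    [[0, 0, -0.03, 0, 0, 0, 0], [0, 0, -0.06, 0, 0, 0, 0]],
  ],
)

```text
clock: 18.32
ee_pos: [0.6102, 0.1148, 0.1602]
tcp_rot: [[0.012, 1.0, 0.0], [1.0, -0.012, 0.0], [0.0, 0.0, -1.0]]
wrist_force: [-2.2, 0.6, 4.8]
opening: 0.009
```

Call:
jog_arm(
  targets=[
    [[0, 0, -0.05, 0, 0, 0, 0], [0, 0, -0.08, 0, 0, 0, 0]],
  ],
)

```text
clock: 18.48
ee_pos: [0.6102, 0.1149, 0.1594]
tcp_rot: [[0.012, 1.0, 0.0], [1.0, -0.012, 0.0], [0.0, 0.0, -1.0]]
wrist_force: [-2.4, -0.2, 5.8]
opening: 0.006
```

Call:
jog_arm(
  targets=[
    [[0, 0, -0.04, 0, 0, 0, 0], [0, 0, -0.08, 0, 0, 0, 0]],
  ],
)

```text
clock: 18.65
ee_pos: [0.6102, 0.1148, 0.1587]
tcp_rot: [[0.012, 1.0, 0.0], [1.0, -0.012, 0.0], [0.0, 0.0, -1.0]]
wrist_force: [-1.8, -0.1, 6.1]
opening: 0.005
```

Call:
jog_arm(
  targets=[
    [[0, 0, -0.03, 0, 0, 0, 0], [0, 0, -0.06, 0, 0, 0, 0]],
  ],
)

```text
clock: 18.82
ee_pos: [0.6102, 0.1149, 0.1581]
tcp_rot: [[0.012, 1.0, 0.0], [1.0, -0.012, 0.0], [0.0, 0.0, -1.0]]
wrist_force: [-1.8, 0.7, 5.4]
opening: 0.009
```

Call:
jog_arm(
  targets=[
    [[0, 0, -0.05, 0, 0, 0, 0], [0, 0, -0.08, 0, 0, 0, 0]],
  ],
)

```text
clock: 18.98
ee_pos: [0.6102, 0.1149, 0.1572]
tcp_rot: [[0.012, 1.0, 0.0], [1.0, -0.012, 0.0], [0.0, 0.0, -1.0]]
wrist_force: [-1.6, 0.8, 5.1]
opening: 0.007
```

Call:
jog_arm(
  targets=[
    [[0, 0, -0.04, 0, 0, 0, 0], [0, 0, -0.08, 0, 0, 0, 0]],
  ],
)

```text
clock: 19.15
ee_pos: [0.6102, 0.1148, 0.1565]
tcp_rot: [[0.012, 1.0, 0.0], [1.0, -0.012, 0.0], [0.0, 0.0, -1.0]]
wrist_force: [-1.7, -0.1, 5.1]
opening: 0.004
```

Call:
jog_arm(
  targets=[
    [[0, 0, -0.03, 0, 0, 0, 0], [0, 0, -0.06, 0, 0, 0, 0]],
  ],
)

```text
clock: 19.32
ee_pos: [0.6102, 0.1148, 0.1559]
tcp_rot: [[0.012, 1.0, 0.0], [1.0, -0.012, 0.0], [0.0, 0.0, -1.0]]
wrist_force: [-1.8, -0.2, 5.2]
opening: 0.007
```

Call:
jog_arm(
  targets=[
    [[0, 0, -0.05, 0, 0, 0, 0], [0, 0, -0.08, 0, 0, 0, 0]],
  ],
)

```text
clock: 19.48
ee_pos: [0.6102, 0.1149, 0.1551]
tcp_rot: [[0.012, 1.0, 0.0], [1.0, -0.012, 0.0], [0.0, 0.0, -1.0]]
wrist_force: [-1.9, 0.6, 5.5]
opening: 0.006
```

Call:
jog_arm(
  targets=[
    [[0, 0, -0.04, 0, 0, 0, 0], [0, 0, -0.08, 0, 0, 0, 0]],
  ],
)

```text
clock: 19.65
ee_pos: [0.6102, 0.1149, 0.1543]
tcp_rot: [[0.012, 1.0, 0.0], [1.0, -0.012, 0.0], [0.0, 0.0, -1.0]]
wrist_force: [-1.4, 0.0, 5.1]
opening: 0.009
```

Call:
jog_arm(
  targets=[
    [[0, 0, -0.03, 0, 0, 0, 0], [0, 0, -0.06, 0, 0, 0, 0]],
  ],
)

```text
clock: 19.82
ee_pos: [0.6102, 0.1148, 0.1537]
tcp_rot: [[0.012, 1.0, 0.0], [1.0, -0.012, 0.0], [0.0, 0.0, -1.0]]
wrist_force: [-1.0, -0.1, 4.4]
opening: 0.007
```

Call:
jog_arm(
  targets=[
    [[0, 0, -0.05, 0, 0, 0, 0], [0, 0, -0.08, 0, 0, 0, 0]],
  ],
)

```text
clock: 19.98
ee_pos: [0.6102, 0.1149, 0.1529]
tcp_rot: [[0.012, 1.0, 0.0], [1.0, -0.012, 0.0], [0.0, 0.0, -1.0]]
wrist_force: [-2.9, 1.0, 4.3]
opening: 0.0
```

Call:
jog_arm(
  targets=[
    [[0, 0, -0.04, 0, 0, 0, 0], [0, 0, -0.08, 0, 0, 0, 0]],
  ],
)

```text
clock: 20.15
ee_pos: [0.6102, 0.1149, 0.1521]
tcp_rot: [[0.012, 1.0, 0.0], [1.0, -0.012, 0.0], [0.0, 0.0, -1.0]]
wrist_force: [-2.1, -0.1, 4.4]
opening: 0.006
```

Call:
jog_arm(
  targets=[
    [[0, 0, -0.03, 0, 0, 0, 0], [0, 0, -0.06, 0, 0, 0, 0]],
  ],
)

```text
clock: 20.32
ee_pos: [0.6102, 0.1148, 0.1514]
tcp_rot: [[0.012, 1.0, 0.0], [1.0, -0.012, 0.0], [0.0, 0.0, -1.0]]
wrist_force: [-2.0, -0.5, 4.5]
opening: 0.006
```

Call:
jog_arm(
  targets=[
    [[0, 0, -0.05, 0, 0, 0, 0], [0, 0, -0.08, 0, 0, 0, 0]],
  ],
)

```text
clock: 20.48
ee_pos: [0.6102, 0.1149, 0.151]
tcp_rot: [[0.012, 1.0, 0.0], [1.0, -0.012, -0.0], [-0.0, 0.0, -1.0]]
wrist_force: [-2.4, 0.5, 7.4]
opening: 0.009
```

Call:
jog_arm(
  targets=[
    [[0, 0, -0.04, 0, 0, 0, 0], [0, 0, -0.08, 0, 0, 0, 0]],
  ],
)

```text
clock: 20.65
ee_pos: [0.6102, 0.1148, 0.1509]
tcp_rot: [[0.011, 1.0, 0.001], [1.0, -0.011, -0.0], [-0.0, 0.001, -1.0]]
wrist_force: [-4.6, 0.1, 10.2]
opening: 0.009
```

Call:
jog_arm(
  targets=[
    [[0, 0, -0.03, 0, 0, 0, 0], [0, 0, -0.06, 0, 0, 0, 0]],
  ],
)

```text
clock: 20.82
ee_pos: [0.6103, 0.1149, 0.1509]
tcp_rot: [[0.011, 1.0, 0.001], [1.0, -0.011, -0.0], [-0.0, 0.001, -1.0]]
wrist_force: [-5.0, 0.5, 12.3]
opening: 0.005
```

Call:
jog_arm(
  targets=[
    [[0, 0, -0.03, 0, 0, 0, 0], [0, 0, -0.06, 0, 0, 0, 0], [0, 0, -0.06, 0, 0, 0, 0]],
  ],
)

```text
clock: 21.07
ee_pos: [0.6103, 0.1149, 0.1509]
tcp_rot: [[0.011, 1.0, 0.001], [1.0, -0.011, -0.0], [-0.0, 0.001, -1.0]]
wrist_force: [-5.0, 0.2, 13.4]
opening: 0.004
```

Call:
jog_arm(
  targets=[
    [[0, 0, -0.03, 0, 0, 0, 0], [0, 0, -0.05, 0, 0, 0, 0], [0, 0, -0.05, 0, 0, 0, 0]],
  ],
)

```text
clock: 21.32
ee_pos: [0.6103, 0.1149, 0.1509]
tcp_rot: [[0.011, 1.0, 0.002], [1.0, -0.011, -0.0], [-0.0, 0.002, -1.0]]
wrist_force: [-6.1, 1.3, 14.7]
opening: 0.003
```

Call:
jog_arm(
  targets=[
    [[0, 0, 0.2, 0, 0, 0, 0], [0, 0, 0.6, 0, 0, 0, 0], [0, 0, 2, 0, 0, 0, 0], [0, 0, 5, 0, 0, 0, 0], [0, 0, 9, 0, 0, 0, 0], [-3, -4, 11, 0, 0, 0, 0], [-6, -8, 12, 0, 0, 0, 0], [-9, -12, 12, 0, 0, 0, 0], [-12, -16, 12, 0, 0, 0, 0], [-12, -16, 12, 0, 0, 0, 0]],
  ],
)

```text
clock: 22.15
ee_pos: [0.4883, -0.0465, 0.2675]
tcp_rot: [[0.012, 1.0, -0.001], [1.0, -0.012, 0.0], [0.0, -0.001, -1.0]]
wrist_force: [0.5, -0.7, -0.2]
opening: -0.0
```

Call:
jog_arm(
  targets=[
    [[0, 0, 0, 0, 0, 0, 0], [0, 0, 0, 0, 0, 0, 0], [0, 0, 0, 0, 0, 0, 0]],
  ],
)

```text
clock: 22.4
ee_pos: [0.4904, -0.0452, 0.2678]
tcp_rot: [[0.012, 1.0, -0.0], [1.0, -0.012, 0.0], [0.0, -0.0, -1.0]]
wrist_force: [0.0, -0.1, -0.8]
opening: 0.004
```

Run:
```python
from h import *
snap('side','d7');a=cv2.imread('pics/d7.png')[145:265,220:320];snap('scene','s7');b=cv2.imread('pics/s7.png')[160:280,260:360]
cv2.imwrite('pics/c8.png',cv2.resize(np.hstack([a,b]),None,fx=4,fy=4,interpolation=cv2.INTER_CUBIC))
p=np.load('fix.npy');c,s=np.cos(p[2]),np.sin(p[2])
W=lambda x,y,z:np.array([p[0]+c*x-s*y,p[1]+s*x+c*y,z])
print((proj('d7',[W(0,-.1,.0426)])-[220,145]+.5)*4,(proj('s7',[W(0,-.1,.0426)])-[160,160]+.5)*4)
print(np.abs(cv2.imread('pics/s5.png')[195:235,268:330].astype(int)-cv2.imread('pics/s7.png')[195:235,268:330]).mean())
```

```text
side {'fx': 440.35278180172725, 'fy': 440.35278180172725, 'cx': 275.62152165561486, 'cy': 208.39580702743268} 22.4
scene {'fx': 393.77771229121976, 'fy': 393.77771229121976, 'cx': 280.87310568586935, 'cy': 204.48256988799994} 22.45
[[255.84506078 419.4586363 ]] [[440.22402788 347.74642182]]
3.3431451612903227
```

View pics/c8.png

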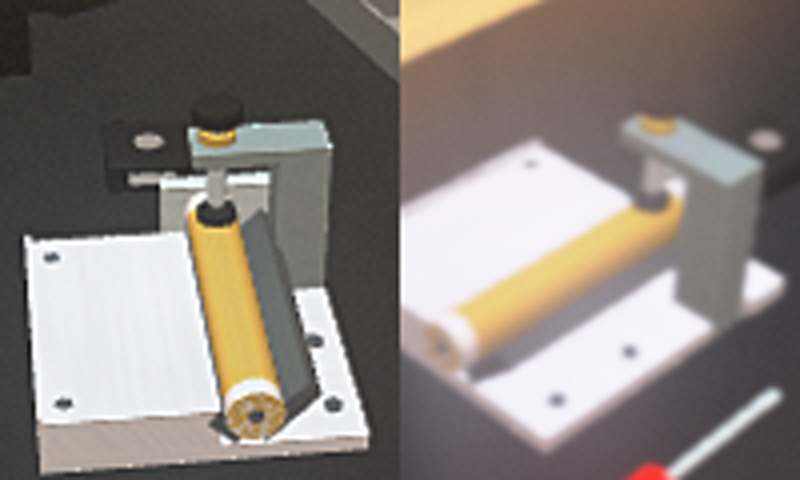

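The pad sits on the bar, whose near end centre at (256,417) and (440,346) matches the predicted home positions (256,419) and (440,348). The hand is clear, so I'm handing in.

```bash
python3 -c "
from plant import job
print(job.job_done())"
```

```text
the job is handed in; nothing more can be done
None
```

The spacer is in the vee, home against the end stop and clamped. I handed the job in at about 22.5 s on the robot's clock, within the 67 s limit, with the hand well clear; no verdict came back.

- **Rolling:** I rolled the spacer across the deck with the open fingers as a fork until it dropped into the vee, then backed off so it could centre itself.
- **End stop:** I pushed it along the vee at about 3 N. It stopped moving and the force rose to 8 N with no further travel.
- **Clamp:** I pressed the knob down through its friction of about 5 N. The pad met the bar at roughly 30 mm of travel, and I finished at 14.7 N.
- **Last checks:** In the last side and scene views the pad is on the bar. The spacer's near end is within about half a camera pixel (roughly 1 mm) of where it should be when fully home. The wrist force read about zero, and no check failed or disagreed. I did not move the fitting, the screwdriver or the hub, and I did not test the grip by pulling on the spacer.

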